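Mesh the juicing cone onto a citrus press and hold it pressed

ROBOT

A 7-joint arm with a two-finger parallel gripper is mounted at the origin on a cart in front of the work surface, level with it; the furniture and walls round the work are solid. World frame = base frame: x ahead of the robot, y to its left, z up, the work surface at z = 0. Lengths are in m, angles in rad, forces in N, time in s.
With the tool pointing down it reaches from about 0.4 to 0.925 m from the base axis. Payload 4.1 kg.
Tool frame: the origin (TCP) lies on the centre line of the jaws, within the pads' length; the fingertips stand arm.finger_overhang ahead of it and the grasp point (between the pads) lies 6 mm ahead of it (arm.finger_overhang is the distance from the TCP to the fingertips, in m); z points along the fingers, y is the direction in which the jaws open and shut (so a half turn about z gives the same grasp; the last joint's range is limited). The gripper opens to 85 mm and grips with 20 to 120 N. Pads are 22 mm wide; open, the fingers measure 114 mm over their backs; the gripper's body (76 mm by 85 mm) begins 54 mm behind the grasp point. The pads swing forward as they close: fully open they stand 13 mm farther back than shut.
Start: joints at [-1.441, 0.398, 0.045, 1.537, -0.019, 1.207, -0.051], TCP at [0.147, 0.633, 0.256] pointing down, gripper open.
Joint ranges: [-2.82, 2.82], [-0.49, 2.23], [-1.37, 1.46], [0, 2.46], [-1.36, 4.5], [0.23, 2], [-2.94, 2.94]. Speed limits (rad/s): [2.57, 2.57, 3.14, 3.14, 3.14, 3.14, 3.14].

INTERFACE

Orientations are given as a unit quaternion [x, y, z, w].
In Python, from bench import arm gives the robot as it stands.
- The arm moves only by the shell command python3 -m jog 'ROWS' [OPENING]. ROWS is JSON, a list of rows, each an object of numbers: "x", "y", "z": the shift along the tool's x, y, z in mm; "ax", "ay", "az": the turn, a rotation vector about the tool's x, y, z in rad. In form: [{"x": .., "y": .., "z": .., "ax": .., "ay": .., "az": ..}, ...]. A call has 1 to 20 rows; each row is the pose to reach, as a shift and turn from the pose commanded when the call began, along the tool's axes at that moment; what a row does not reach only later rows make up. A row lasts 1/8 s, in which the tool goes at most 62.5 mm and 10.7 degrees, less where a joint would pass 70% of its speed; a pose out of reach is approached as far as the arm can. A call with a gripper value outside its range is refused whole. OPENING is the closure, from 0 (fully open) to 1 (shut), set as the call begins (- or left out, the last holds). The fingers move at their own pace and stop on an object; the grip force is fixed at half the most. Time passes only in rows, so rows that repeat a pose let the fingers close. It gives the time, the measured TCP pose, the force and the opening at its end, in the units of the state.
- arm.read_state(): the state, without advancing time (a new reading comes with each control period).
- arm.grab_frame(name): name is "side" or "top" or "wrist"; returns a dict with "image" (384x512x3 uint8, red, green, blue), "z_map" (384x512 float32, m along the optical axis (not along the pixel's ray), 0 where there is no reading), "fx", "fy", "cx", "cy" (pixels), "R" (3x3) and "t" (3): a world point X has camera coordinates R X + t. Camera axes: x right, y down, z forward; pixel columns grow to the right and rows downward; lengths in m; the calibration is good to about 2 mm. A picture is of the moment at which its call begins.
- arm.sign_off(): hands the job in, once; it reports no verdict.
The state is a dict: "t": time; "joint_pos": joint angles; "joint_vel": joint speeds; "effort": joint torques, N m; "tool_pos": TCP position; "tool_rot": TCP orientation; "ft_force": force on the tool from outside, world axes, zero at the start; "moment": the same for the moment, N m; "width": opening from 0.0 (shut) to 1.0 (fully open).
Only numpy, scipy, OpenCV 4.12 (cv2) and the standard library are available. Lean on these libraries where they do the work, as an engineer would, in place of code of your own. Each camera call takes 0.05 s, during which the arm holds its last target.

TASK

The citrus press has been washed: put its orange juicing cone back and try the press switch. Pick the cone up, set it upright over the splined spindle in the middle of the press, turn it until the splines mesh and slide it fully home on the spindle's collar, then push it down so that the sprung spindle sinks and the press switch stays closed. Finish while still holding the cone pressed down, without letting go, and leave the other things on the worktop where they are.

Things in the scene. Friction and masses are not known exactly. Their poses are not given: they have to be found in the camera images.
- cone_grip (a point): Grip point of the loose orange juicing cone: on its axis, 38 mm above its foot. Bullet-shaped, 80 mm tall, about 0.08 kg, stands upright on the worktop. Wall: smooth vertical cylinder 50 mm across from 6 to 48 mm up (grip here from above, any direction), then rounds in to a ribbed tip; flange at the foot 58 mm across. z up its axis; x, y as for cone_foot.
- cone_foot (a point): Centre of the cone's underside. Here a cross-shaped keyway opens: arms 8 mm wide, 23 mm end to end, 28 mm deep, along this point's x and y. From outside the arms are marked by four bold darker ribs on the tip (thin ones lie between) and four small dark lugs on the flange.
- spindle_foot (a point): Centre of the top of the round collar (38 mm) at the foot of the steel drive spindle in the middle of the press, 88 mm above the worktop; sinks with the spindle. The spindle stands on it: four ribs in a cross along x and y, 5 mm thick, 18.5 mm across, 18 mm tall, with a tapered pilot pin to 26 mm. Cone home: cone_foot here. Resting unmeshed on the ribs, the cone stands 16 to 18 mm too high.
- press_switch (a joint): Travel of the sprung spindle down into the press, m: 0 up (switch open), 0.004 fully down (closed). It starts to sink at about 3 N, is fully down at 6 N, and springs up when the push ends.
- motor_shaft (a joint): Angle of the spindle in the press, rad, anticlockwise from above; at 0 its ribs lie along the press's x and y. Geared: it stays where it stands and resists turning (0.5 N m). The cone meshes at any quarter turn, to within about 0.1 rad.
- citrus_press: The citrus press, fixed on the worktop: white round motor housing 154 mm wide, on it a grey juice bowl (162 mm across, rim 98 mm above the worktop) with a white slotted strainer at 80 mm. Origin under its centre on the worktop; a short spout points along its -x, its cord is wound round the foot.
- tomato_tin: Red food tin, a bystander, 75 mm wide, 58 mm tall, origin at the centre of its underside; may stand on either side of the press.
- mug: Cream mug, a bystander, 78 mm wide with a handle, 100 mm tall, origin at the centre of its underside.
- salt_shaker: Salt shaker, a bystander behind the press, 44 mm wide, 90 mm tall, origin at the centre of its underside.
- spice_a: Spice jar with a dark cap, a bystander behind the press, 41 mm wide, 105 mm tall, origin at the centre of its underside.
Mind the look-alikes: they are no part of the job. Of the things that look like the part that bears cone_grip, the smallest one is meant. Of the things that look like the citrus_press, the larger one is meant.

How it is judged:
On the way, in this order (a step that is already met when the one before it is completed fails the run):
1. the cone has been picked up, its foot more than 40 mm above the worktop (height (world z) of cone_foot above 0.04 m and contact force between the fingers and juicing_cone above 0.5 N), for 0.1 s.
2. the cone is meshed and home on the spindle: its foot within 3 mm of the collar in height and 3 mm sideways, upright within 0.08 rad (z of cone_foot in the frame of spindle_foot below 0.003 m and horizontal distance between cone_foot and spindle_foot below 0.003 m and angle between cone_foot's own z axis and vertical below 0.08 rad), for 0.1 s.
At the end, for the whole second after the job is handed in: The cone sits meshed and home on the spindle (foot within 3 mm of the collar in height, within 3 mm sideways, upright within 0.08 rad) and at rest, and the gripper's fingers still press on it so that the spindle stays more than 3 of its 4 mm down (all of step 2 and value of joint press_switch above 0.003 m and contact force between the fingers and juicing_cone above 2 N and linear speed of juicing_cone below 0.02 m/s); the arm keeps its last pose, push and grip.
It fails at once if another thing on the worktop was shifted by more than 30 mm (distance of any of tomato_tin, mug, salt_shaker, spice_a from where it was at the start of the episode above 0.03 m).
It fails at once if another thing on the worktop was tipped (angle between any of tomato_tin, mug, salt_shaker, spice_a's own z axis and vertical above 0.4 rad).
It also fails if it takes over 48 s, if anything falls off the work surface, if the arm or the gripper's body presses on something with over 40 N, if the wrist force passes 120 N, or if a joint passes its speed limit or range.

## Working session

There is one attempt and no reset: what is moved stays moved. The work goes in short steps, Python scripts to look and compute and a shell command to move; the robot and the scene stay as the last step left them, time stands still between calls to the robot, and variables do not carry over. Pictures are saved under pics/ and viewed, and the job is handed in when it is done.

```bash
mkdir -p pics; ls; python3 - <<'E'
from bench import arm
import cv2,numpy as np
s=arm.read_state();print({k:np.round(v,3).tolist() for k,v in s.items()}, arm.finger_overhang)
for n in("side","top","wrist"):
    f=arm.grab_frame(n);cv2.imwrite(f"pics/{n}0.png",f["image"][:,:,::-1]);np.savez(f"pics/{n}0.npz",**f)
    print(n,f["fx"],f["cx"],f["cy"],np.round(f["R"],3).tolist(),np.round(-f["R"].T@f["t"],3))
E
```

```text
pics
{'t': 0.0, 'joint_pos': [-1.441, 0.399, 0.045, 1.538, -0.019, 1.207, -0.051], 'joint_vel': [-0.0, -0.001, 0.001, -0.001, 0.001, 0.0, 0.0], 'effort': [0.0, -47.514, 1.365, -25.422, 0.012, 0.009, -0.0], 'tool_pos': [0.147, 0.632, 0.255], 'tool_rot': [0.114, 0.993, -0.001, -0.0], 'ft_force': [-0.176, -0.381, -0.358], 'moment': [-0.016, -0.029, -0.021], 'width': 1.0} 0.025
side 484.5006502329939 260.4057253001152 183.16716831111057 [[0.939, -0.344, 0.007], [-0.279, -0.773, -0.57], [0.202, 0.533, -0.822]] [ 0.231 -0.881  1.352]
top 379.79955729828515 255.7575253030814 196.19484424179618 [[-0.027, -1.0, 0.005], [-0.984, 0.025, -0.176], [0.176, -0.01, -0.984]] [ 0.304 -0.06   1.378]
wrist 313.0690744976258 251.94521858707952 187.25068661814345 [[0.227, 0.974, -0.002], [0.921, -0.214, 0.326], [0.317, -0.076, -0.946]] [0.065 0.653 0.372]
```

View pics/side0.png

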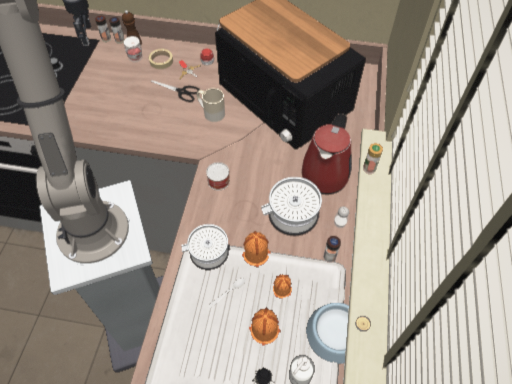

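View pics/top0.png

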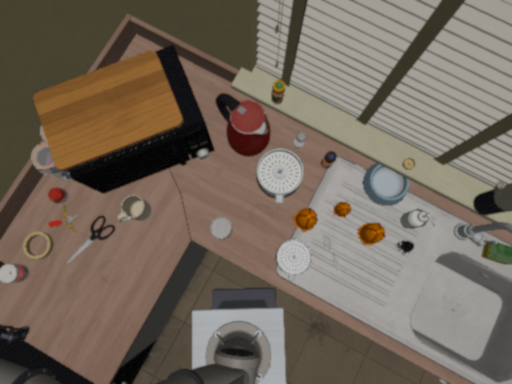

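View pics/wrist0.png

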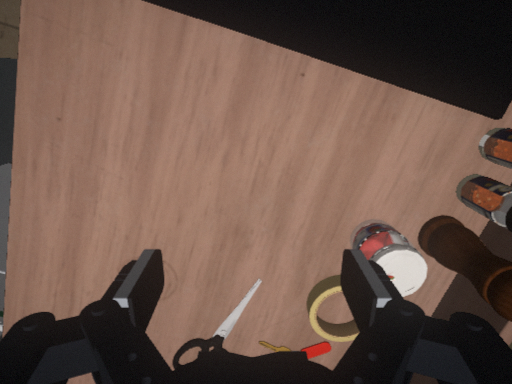

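The side view shows three orange cones. The smallest is at about (283,286), and at (342,209) in the top view. The larger press is at side (295,203), top (281,172). Next I'll zoom in and measure.

```bash
cat > h.py <<'E'
import numpy as np,cv2
def load(n):
    f=np.load(f"pics/{n}.npz");return f
def cloud(f):
    z=f["z_map"];v,u=np.mgrid[:384,:512]
    P=np.stack([(u-f["cx"])/f["fx"]*z,(v-f["cy"])/f["fy"]*z,z],-1)
    return (P-f["t"])@f["R"]
def proj(f,X):
    c=f["R"]@np.asarray(X)+f["t"];return np.array([f["fx"]*c[0]/c[2]+f["cx"],f["fy"]*c[1]/c[2]+f["cy"]])
def zoom(f,u,v,r,name,s=None):
    s=s or int(560/(2*r));im=f["image"][max(v-r,0):v+r,max(u-r,0):u+r,::-1]
    cv2.imwrite(f"pics/{name}.png",cv2.resize(im,None,fx=s,fy=s,interpolation=cv2.INTER_CUBIC))
def grab(n,name):
    from bench import arm
    f=arm.grab_frame(n);np.savez(f"pics/{name}.npz",**f);cv2.imwrite(f"pics/{name}.png",f["image"][:,:,::-1]);return f
E
python3 - <<'E'
from h import *
for n in("side0","top0"):
    f=load(n);C=cloud(f);im=f["image"].astype(int)
    hsv=cv2.cvtColor(f["image"],cv2.COLOR_RGB2HSV)
    m=((hsv[...,0]<16)&(hsv[...,1]>190)&(hsv[...,2]>120)).astype(np.uint8)
    k,l,st,ce=cv2.connectedComponentsWithStats(m)
    for i in range(1,k):
        if st[i,4]>60:
            p=C[l==i];print(n,ce[i].round(),st[i],np.round(p.min(0),3),np.round(p.max(0),3),np.median(p,0).round(3))
    # press rim
    if n=="top0":
        for (u,v) in((281,172),(294,257),(342,209),(342,230),(250,200),(360,300)): print(u,v,C[v,u].round(3))
    g=(C[...,2]>.085)&(C[...,2]<.115)&(C[...,0]>.2)
    q=C[g];print(len(q))
    H=cv2.connectedComponentsWithStats(g.astype(np.uint8))
    for i in range(1,H[0]):
        if H[2][i,4]>60: p=C[H[1]==i];print("  rim",H[3][i].round(),H[2][i,4],p.min(0).round(3),p.max(0).round(3))
zoom(load("side0"),285,250,70,"zs");zoom(load("top0"),310,195,56,"zt")
E
```

```text
5781
  rim [110.  16.] 370 [0.2   0.863 0.085] [0.305 1.001 0.115]
  rim [175.  20.] 796 [0.32  0.707 0.085] [0.65  0.924 0.115]
  rim [376.  70.] 1000 [ 0.997 -0.014  0.085] [1.243 0.501 0.115]
  rim [242.  87.] 281 [0.568 0.232 0.085] [0.668 0.485 0.115]
  rim [211.  97.] 194 [0.462 0.306 0.085] [0.546 0.4   0.107]
  rim [311. 118.] 482 [0.673 0.073 0.085] [1.002 0.208 0.115]
  rim [326. 172.] 343 [ 0.7   -0.131  0.085] [ 0.843 -0.001  0.115]
  rim [294. 200.] 499 [ 0.52  -0.24   0.085] [ 0.702 -0.075  0.11 ]
  rim [295. 201.] 130 [ 0.588 -0.185  0.085] [ 0.643 -0.132  0.114]
  rim [256. 242.] 310 [ 0.423 -0.284  0.085] [ 0.49  -0.22   0.115]
  rim [333. 243.] 183 [ 0.645 -0.358  0.086] [ 0.684 -0.317  0.112]
  rim [265. 320.] 409 [ 0.369 -0.511  0.085] [ 0.433 -0.447  0.115]
  rim [302. 369.] 340 [ 0.414 -0.657  0.085] [ 0.474 -0.595  0.114]
top0 [ 54. 194.] [ 49 189  11  10  82] [ 0.304 -0.06   0.046] [0.586 0.658 1.378] [0.566 0.638 0.055]
281 172 [ 0.614 -0.162  0.102]
294 257 [ 0.324 -0.195  0.089]
342 209 [ 0.483 -0.37   0.077]
342 230 [ 0.417 -0.383  0.002]
250 200 [ 0.536 -
[... 196 characters left out ...]
.] 685 [0.498 0.667 0.085] [0.761 0.802 0.115]
  rim [200. 148.] 71 [0.691 0.077 0.085] [0.724 0.158 0.114]
  rim [280. 170.] 281 [ 0.529 -0.236  0.085] [ 0.699 -0.079  0.106]
  rim [330. 157.] 122 [ 0.645 -0.354  0.085] [ 0.684 -0.316  0.112]
  rim [132. 173.] 251 [0.568 0.205 0.085] [0.675 0.482 0.115]
  rim [279. 172.] 94 [ 0.6   -0.177  0.085] [ 0.639 -0.139  0.112]
  rim [130. 209.] 161 [0.464 0.309 0.085] [0.547 0.402 0.108]
  rim [307. 217.] 241 [ 0.426 -0.279  0.085] [ 0.488 -0.215  0.115]
  rim [416. 218.] 188 [ 0.413 -0.649  0.086] [ 0.474 -0.592  0.113]
  rim [375. 232.] 247 [ 0.369 -0.504  0.085] [ 0.431 -0.445  0.115]
  rim [  7. 274.] 107 [0.267 0.729 0.085] [0.323 0.783 0.091]
```

View pics/zs.png

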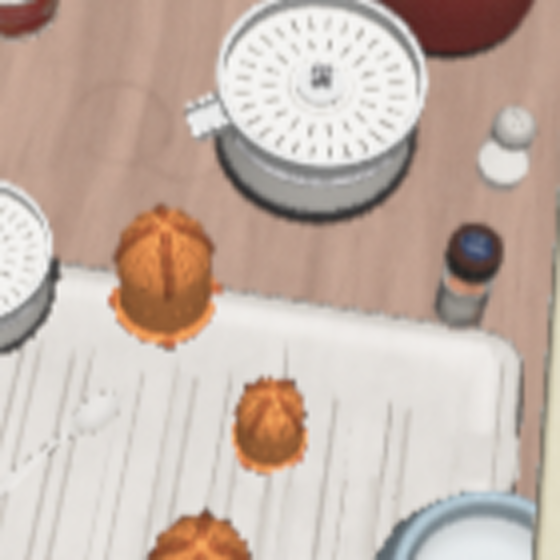

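View pics/zt.png

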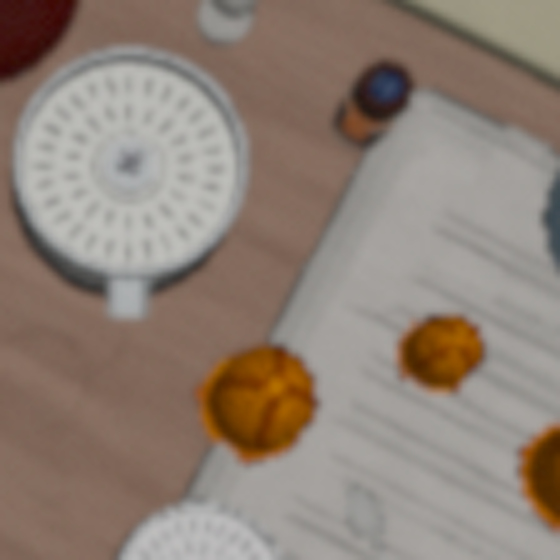

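The smallest cone is at about world (0.475,-0.372) with its top at about 0.08. The big press is at about (0.614,-0.158) with its spout toward the robot. Next are finer fits and the obstacle heights along the route.

```bash
python3 - <<'E'
from h import *
from scipy.optimize import least_squares
a=[]
for n in("side0","top0"):
    f=load(n);C=cloud(f)
    d=np.hypot(C[...,0]-.475,C[...,1]+.372)
    q=C[(d<.045)]; print(n,"cone top",np.sort(q[:,2])[-3:],"table",np.percentile(q[:,2],5))
    b=q[(q[:,2]>.012)&(q[:,2]<.046)]
    r=least_squares(lambda p:np.hypot(b[:,0]-p[0],b[:,1]-p[1])-.025,[.475,-.372],loss="soft_l1",f_scale=.002);print("wall fit",len(b),r.x.round(4),np.abs(r.fun).mean())
    t=q[q[:,2]>.068];print("tip",t.mean(0).round(4))
    d=np.hypot(C[...,0]-.614,C[...,1]+.158); q=C[d<.11]
    b=q[(q[:,2]>.092)&(q[:,2]<.104)&(np.hypot(q[:,0]-.614,q[:,1]+.158)>.06)]
    r=least_squares(lambda p:np.hypot(b[:,0]-p[0],b[:,1]-p[1])-p[2],[.614,-.158,.08],loss="soft_l1",f_scale=.002);print("rim",len(b),r.x.round(4),np.abs(r.fun).mean(),np.median(b[:,2]))
    q=C[d<.02];t=q[q[:,2]>.1];print("spindle",q[:,2].max(),t.mean(0).round(4),len(t))
f=load("top0");C=cloud(f).reshape(-1,3);C2=cloud(load("side0")).reshape(-1,3);C=np.vstack([C,C2])
for x in np.arange(.1,.95,.1):
  print("x%.1f"%x,[ (lambda s:round(float(np.percentile(s,99)),2) if len(s) else None)(C[(abs(C[:,0]-x)<.05)&(abs(C[:,1]-y)<.05)&(C[:,2]<.6)][:,2]) for y in np.arange(.7,-.7,-.1)])
E
```

```text
side0 cone top [0.08559997 0.0875423  0.08812348] table -0.0012661658224566697
wall fit 81 [ 0.4908 -0.3819] 0.0007884501944595108
tip [ 0.4891 -0.3863  0.0763]
rim 302 [ 0.6182 -0.1593  0.0783] 0.001646031409023257 0.09908006462702304
spindle 0.11714276881829551 [ 0.6172 -0.1598  0.1073] 20
top0 cone top [0.08089588 0.08181336 0.08214962] table -0.002835575324236397
wall fit 36 [ 0.4904 -0.3817] 0.0005926504259074664
tip [ 0.4897 -0.3798  0.0744]
rim 222 [ 0.6182 -0.1568  0.0782] 0.0014245493424069689 0.09952289438254772
spindle 0.1154533436941266 [ 0.6174 -0.1563  0.1071] 14
x0.1 [0.01, 0.41, 0.01, 0.01, 0.01, 0.01, 0.59, 0.46, 0.28, 0.01, 0.01, 0.01, 0.01, 0.01]
x0.2 [0.3, 0.4, 0.01, 0.01, 0.01, -0.01, -0.0, 0.0, 0.01, 0.05, 0.01, 0.01, 0.01, 0.01]
x0.3 [0.09, 0.01, 0.01, 0.01, 0.01, 0.01, 0.01, 0.01, 0.08, 0.08, 0.08, 0.01, 0.01, 0.07]
x0.4 [0.03, 0.01, 0.02, 0.01, 0.01, 0.01, 0.06, 0.06, 0.01, 0.11, 0.11, 0.08, 0.12, 0.17]
x0.5 [0.01, 0.05, 0.01, 0.1, 0.1, 0.01, 0.06, 0.06, 0.1, 0.11, 0.11, 0.08, 0.05, 0.13]
x0.6 [0.2, 0.2, 0.29, 0.29, 0.27, 0.17, 0.01, 0.01, 0.1, 0.11, 0.1, 0.01, 0.13, 0.14]
x0.7 [0.3, 0.29, 0.29, 0.29, 0.29, 0.29, 0.27, 0.21, 0.21, 0.1, 0.13, 0.14, 0.6, 0.6]
x0.8 [0.35, 0.4, 0.29, 0.29, 0.29, 0.29, 0.27, 0.22, 0.22, 0.21, 0.6, 0.6, 0.6, None]
x0.9 [None, 0.5, 0.29, 0.29, 0.29, 0.29, 0.27, 0.21, 0.57, 0.59, 0.6, 0.6, None, None]
```

```bash
python3 -m jog '[{"x":-322,"y":-267,"z":-44},{"x":-322,"y":-267,"z":-44},{"x":-322,"y":-267,"z":-44},{"x":-322,"y":-267,"z":-44},{"x":-322,"y":-267,"z":-44},{"x":-322,"y":-267,"z":-44},{"x":-322,"y":-267,"z":-44},{"x":-461,"y":-645,"z":-44},{"x":-461,"y":-645,"z":-44},{"x":-461,"y":-645,"z":-44},{"x":-461,"y":-645,"z":-44},{"x":-461,"y":-645,"z":-44},{"x":-461,"y":-645,"z":-44},{"x":-461,"y":-645,"z":-44},{"x":-526,"y":-906,"z":-15},{"x":-526,"y":-906,"z":-15},{"x":-526,"y":-906,"z":-15},{"x":-526,"y":-906,"z":-15},{"x":-526,"y":-906,"z":-15},{"x":-526,"y":-906,"z":-15}]'
python3 - <<'E'
from h import *
from bench import arm
s=arm.read_state();print(s["t"],np.round(s["joint_pos"],3),np.round(s["tool_pos"],4),np.round(s["tool_rot"],4))
grab("wrist","w1")
E
```

```text
0.15 [-1.441  0.399  0.045  1.538 -0.019  1.207 -0.051] [0.1473 0.6326 0.2555] [ 1.141e-01  9.935e-01 -7.000e-04 -1.000e-04]invalid input
```

View pics/w1.png

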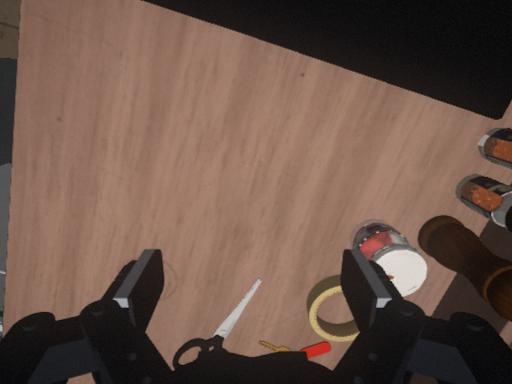

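```bash
python3 -m jog '[{"x":-322,"y":-267,"z":-44,"ax":0,"ay":0,"az":0},{"x":-322,"y":-267,"z":-44,"ax":0,"ay":0,"az":0},{"x":-322,"y":-267,"z":-44,"ax":0,"ay":0,"az":0},{"x":-322,"y":-267,"z":-44,"ax":0,"ay":0,"az":0},{"x":-322,"y":-267,"z":-44,"ax":0,"ay":0,"az":0},{"x":-322,"y":-267,"z":-44,"ax":0,"ay":0,"az":0},{"x":-322,"y":-267,"z":-44,"ax":0,"ay":0,"az":0}]'
python3 - <<'E'
from h import *
from bench import arm
s=arm.read_state();print(s["t"],np.round(s["joint_pos"],3),np.round(s["tool_pos"],4),np.round(s["tool_rot"],4))
E
```

```text
t: 1.08
tool_pos: [0.4021, 0.2972, 0.3007]
tool_rot: [0.116, 0.993, 0.0, 0.0]
ft_force: [0.5, 0.2, -0.1]
width: 0.999
1.075 [-0.984  0.095  0.282  1.831 -0.028  1.219  0.646] [0.4021 0.2972 0.3007] [1.155e-01 9.933e-01 2.000e-04 3.000e-04]
```

```bash
python3 -m jog '[{"x":-138,"y":-375,"z":0,"ax":0,"ay":0,"az":0},{"x":-138,"y":-375,"z":0,"ax":0,"ay":0,"az":0},{"x":-138,"y":-375,"z":0,"ax":0,"ay":0,"az":0},{"x":-138,"y":-375,"z":0,"ax":0,"ay":0,"az":0},{"x":-138,"y":-375,"z":0,"ax":0,"ay":0,"az":0},{"x":-138,"y":-375,"z":0,"ax":0,"ay":0,"az":0},{"x":-205,"y":-637,"z":30,"ax":0,"ay":0,"az":0},{"x":-205,"y":-637,"z":30,"ax":0,"ay":0,"az":0},{"x":-205,"y":-637,"z":30,"ax":0,"ay":0,"az":0},{"x":-205,"y":-637,"z":30,"ax":0,"ay":0,"az":0},{"x":-205,"y":-637,"z":30,"ax":0,"ay":0,"az":0},{"x":-205,"y":-637,"z":30,"ax":0,"ay":0,"az":0},{"x":-205,"y":-637,"z":30,"ax":0,"ay":0,"az":0}]'
python3 - <<'E'
from h import *
from bench import arm
s=arm.read_state();print(s["t"],np.round(s["joint_pos"],3),np.round(s["tool_pos"],4),np.round(s["tool_rot"],4))
f=grab("wrist","w1")
p=proj(f,[.4906,-.3818,.04]);print(p)
zoom(f,int(p[0]),int(p[1]),70,"w1z")
E
```

```text
t: 2.7
tool_pos: [0.4558, -0.3661, 0.2699]
tool_rot: [0.114, 0.993, 0.001, -0.0]
ft_force: [0.4, 1.1, -0.5]
width: 1.0
2.7 [-0.062  0.379  0.872  1.696 -0.308  1.212  2.227] [ 0.4558 -0.3661  0.2699] [ 1.140e-01  9.935e-01  6.000e-04 -3.000e-04]
[245.10394611 189.94553914]
```

View pics/w1.png

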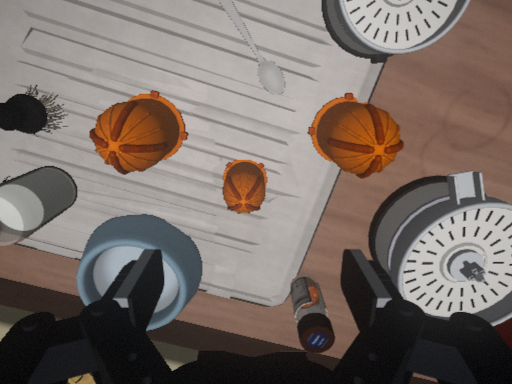

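View pics/w1z.png

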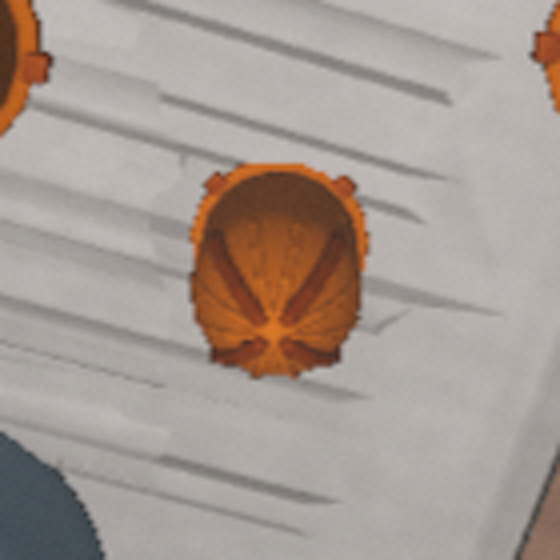

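The wrist picture shows the small cone at (245,185). Its tip is at about (243,201), with dark lugs at (229,165) and (261,165). The big press's spindle is at (471,268). I'll compute azimuths.

```bash
cat >> h.py <<'E'
def ray(f,u,v,z):
    d=f["R"].T@np.array([(u-f["cx"])/f["fx"],(v-f["cy"])/f["fy"],1]);c=-f["R"].T@f["t"]
    return c+d*(z-c[2])/d[2]
E
python3 - <<'E'
from h import *
from scipy.optimize import least_squares
f=load("w1");C=cloud(f)
d=np.hypot(C[...,0]-.49,C[...,1]+.382)
q=C[d<.05];b=q[(q[:,2]>.012)&(q[:,2]<.046)]
r=least_squares(lambda p:np.hypot(b[:,0]-p[0],b[:,1]-p[1])-.025,[.49,-.382],loss="soft_l1",f_scale=.002);print(len(b),r.x.round(4),np.abs(r.fun).mean())
c=r.x
print("proj foot,tip",proj(f,[*c,0]),proj(f,[*c,.08]), q[:,2].max())
for u,v in((175+216/4,119+184/4),(175+344/4,119+184/4)):
    p=ray(f,u+0.0,v,.004);dd=p[:2]-c;print("lug",p.round(4),np.hypot(*dd).round(4),np.degrees(np.arctan2(dd[1],dd[0])))
t=ray(f,175+275/4,119+328/4,.08);print("tip",t)
p=proj(f,[.6175,-.158,.114]);print(p);zoom(f,470,268,35,"w1s")
d=np.hypot(C[...,0]-.6175,C[...,1]+.158);g=C[d<.016];print("spindle",g[g[:,2]>.1].mean(0),g[:,2].max(),(g[:,2]>.1).sum())
E
```

```text
271 [ 0.4898 -0.3838] 0.0001736292926770416
proj foot,tip [244.07930776 179.43683904] [242.32954117 202.31504773] 0.32833634482850244
lug [ 0.4657 -0.3974  0.004 ] 0.0277 -150.4642465761947
lug [ 0.4749 -0.3581  0.004 ] 0.0297 120.1603104194935
tip [ 0.48871312 -0.3819899   0.08      ]
[484.50805881 280.69247392]
spindle [ 0.61573927 -0.16075746  0.10528646] 0.11383257253308611 202
```

View pics/w1s.png

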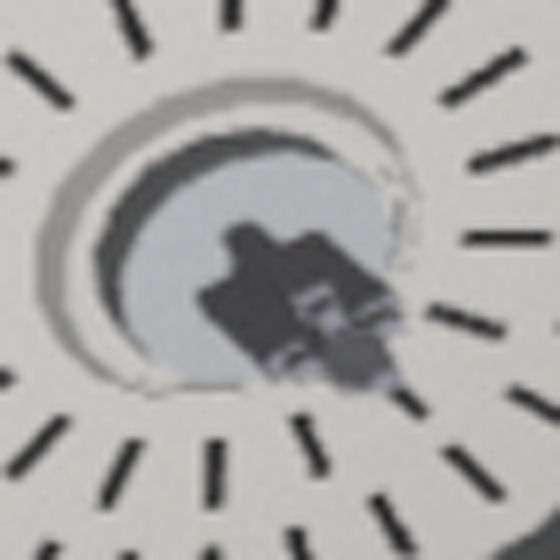

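Cone lugs are at azimuth 30° mod 90, and the cone is at (0.490,-0.383). Before grasping I'll look at the spindle from above.

```bash
python3 -m jog '[{"x":-97,"y":239,"z":-10,"ax":0,"ay":0,"az":0},{"x":-97,"y":239,"z":-10,"ax":0,"ay":0,"az":0},{"x":-97,"y":239,"z":-10,"ax":0,"ay":0,"az":0},{"x":-97,"y":239,"z":-10,"ax":0,"ay":0,"az":0},{"x":-97,"y":239,"z":-10,"ax":0,"ay":0,"az":0},{"x":-97,"y":239,"z":-10,"ax":0,"ay":0,"az":0}]'
python3 - <<'E'
from h import *
from bench import arm
f=grab("wrist","w2");C=cloud(f)
p=proj(f,[.6165,-.159,.1]);print(p);zoom(f,int(p[0]),int(p[1]),35,"w2s")
d=np.hypot(C[...,0]-.6165,C[...,1]+.159);g=C[d<.03];
for lo,hi in((.07,.084),(.084,.092),(.1,.11),(.109,.12)):
  k=g[(g[:,2]>lo)&(g[:,2]<hi)];print(lo,hi,len(k),k.mean(0).round(4) if len(k) else 0,(k.min(0)+k.max(0)).round(4)/2 if len(k) else 0)
P=cloud(f);K=np.vstack([P.reshape(-1,3),cloud(load("top0")).reshape(-1,3),cloud(load("side0")).reshape(-1,3)])
k=K[(K[:,2]>.15)&(K[:,2]<.25)&(np.hypot(K[:,0]-.617,K[:,1]+.158)<.16)&(K[:,0]>.6)]
dd=np.hypot(k[:,0]-.617,k[:,1]+.158);i=np.argsort(dd)[:400:40];print(np.c_[k[i],dd[i]].round(3))
E
```

```text
t: 3.5
tool_pos: [0.6046, -0.1538, 0.2803]
tool_rot: [0.112, 0.994, 0.0, -0.0]
ft_force: [-0.0, -0.2, -0.1]
width: 1.0
[248.99096438 183.08147092]
0.07 0.084 1373 [ 0.6127 -0.1582  0.0803] [ 0.61645 -0.159    0.08065]
0.084 0.092 790 [ 0.6161 -0.1587  0.0872] [ 0.6176 -0.1583  0.088 ]
0.1 0.11 148 [ 0.6165 -0.1585  0.1045] [ 0.61745 -0.15875  0.105  ]
0.109 0.12 33 [ 0.6172 -0.1587  0.1117] [ 0.61775 -0.1591   0.1115 ]
[[ 0.718 -0.106  0.198  0.113]
 [ 0.72  -0.107  0.193  0.115]
 [ 0.717 -0.101  0.198  0.115]
 [ 0.722 -0.108  0.185  0.116]
 [ 0.719 -0.101  0.194  0.116]
 [ 0.725 -0.112  0.197  0.117]
 [ 0.721 -0.102  0.184  0.118]
 [ 0.719 -0.098  0.193  0.119]
 [ 0.724 -0.105  0.179  0.119]
 [ 0.723 -0.102  0.176  0.12 ]]
```

View pics/w2.png

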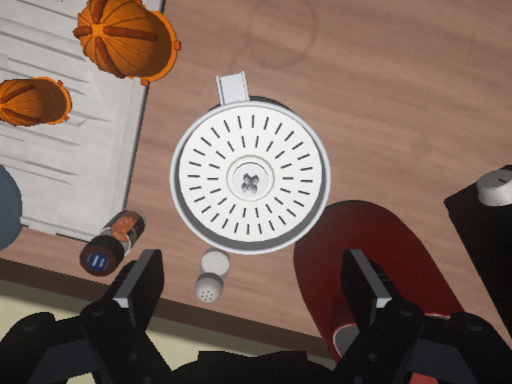

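View pics/w2s.png

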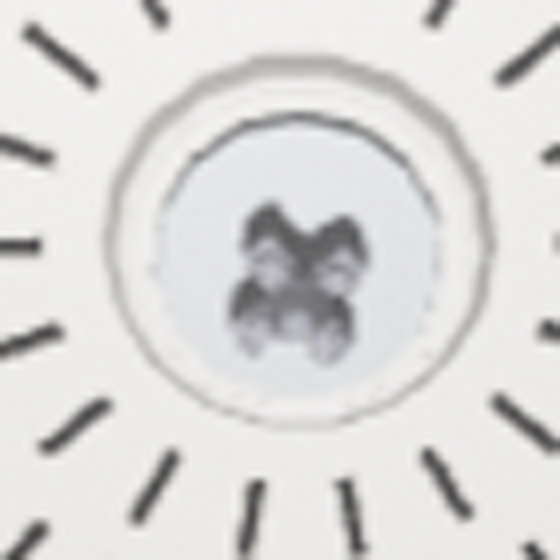

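```bash
cat > sp.py <<'E'
from h import *
import sys
f=load(sys.argv[1]);C=cloud(f);c=np.array([float(sys.argv[2]),float(sys.argv[3])]);print(c)
m=(np.hypot(C[...,0]-c[0],C[...,1]-c[1])<.014)&(C[...,2]>.1)&(C[...,2]<.1085)
p=C[m][:,:2]
best=[]
def model(p,cx,cy,a):
    d=p-[cx,cy];ca,sa=np.cos(a),np.sin(a);u=abs(d[:,0]*ca+d[:,1]*sa);v=abs(-d[:,0]*sa+d[:,1]*ca)
    def box(u,v,U,V): return np.hypot(np.maximum(u-U,0),np.maximum(v-V,0))
    return np.minimum(box(u,v,.00925,.0025),box(v,u,.00925,.0025))
for a in np.radians(np.arange(0,90,1)):
    for x in np.arange(-.004,.0041,.0005):
        for y in np.arange(-.004,.0041,.0005):
            best.append((np.mean(np.minimum(model(p,c[0]+x,c[1]+y,a),.002)),np.degrees(a),c[0]+x,c[1]+y))
best.sort();
print(len(p));print(np.round(best[:12],5))
# dark image pixels at ribs, moment
d=p-c;print("4fold",np.degrees(np.angle(np.sum((d[:,0]+1j*d[:,1])**4)))/4%90)
ang=np.radians(best[0][1]);cc=best[0][2:]
im=cv2.resize(f["image"][:,:,::-1],None,fx=8,fy=8,interpolation=cv2.INTER_CUBIC)
for z,col in((.106,(0,0,255)),(.088,(0,255,0))):
  A,B=.00925,.0025
  poly=np.array([(A,B),(B,B),(B,A),(-B,A),(-B,B),(-A,B),(-A,-B),(-B,-B),(-B,-A),(B,-A),(B,-B),(A,-B)])@np.array([[np.cos(ang),np.sin(ang)],[-np.sin(ang),np.cos(ang)]])+cc
  q=np.array([proj(f,[*t,z]) for t in poly]);cv2.polylines(im,[np.int32(q*8+4)],True,col,1)
u,v=np.int32(proj(f,[*c,.1])*8);cv2.imwrite(f"pics/fit_{sys.argv[1]}.png",im[v-250:v+250,u-250:u+250])
E
python3 sp.py w2 .6172 -.1585; python3 sp.py w1 .6157 -.1607
```

```text
[ 0.6172 -0.1585]
141
[[ 1.000e-05  2.200e+01  6.177e-01 -1.590e-01]
 [ 1.000e-05  2.300e+01  6.177e-01 -1.590e-01]
 [ 1.000e-05  2.200e+01  6.177e-01 -1.585e-01]
 [ 1.000e-05  2.300e+01  6.177e-01 -1.585e-01]
 [ 1.000e-05  2.400e+01  6.177e-01 -1.585e-01]
 [ 1.000e-05  2.100e+01  6.177e-01 -1.590e-01]
 [ 1.000e-05  2.400e+01  6.177e-01 -1.590e-01]
 [ 1.000e-05  2.100e+01  6.177e-01 -1.585e-01]
 [ 2.000e-05  2.000e+01  6.177e-01 -1.590e-01]
 [ 2.000e-05  2.500e+01  6.177e-01 -1.585e-01]
 [ 2.000e-05  2.000e+01  6.177e-01 -1.585e-01]
 [ 2.000e-05  2.000e+01  6.172e-01 -1.590e-01]]
4fold 21.575559638103087
[ 0.6157 -0.1607]
162
[[ 3.000e-05  2.400e+01  6.172e-01 -1.597e-01]
 [ 3.000e-05  2.300e+01  6.172e-01 -1.597e-01]
 [ 3.000e-05  2.200e+01  6.172e-01 -1.597e-01]
 [ 3.000e-05  2.100e+01  6.172e-01 -1.597e-01]
 [ 3.000e-05  2.500e+01  6.172e-01 -1.597e-01]
 [ 3.000e-05  2.000e+01  6.172e-01 -1.597e-01]
 [ 3.000e-05  1.900e+01  6.172e-01 -1.602e-01]
 [ 3.000e-05  2.000e+01  6.172e-01 -1.602e-01]
 [ 3.000e-05  2.100e+01  6.172e-01 -1.602e-01]
 [ 3.000e-05  2.400e+01  6.172e-01 -1.592e-01]
 [ 3.000e-05  2.600e+01  6.172e-01 -1.597e-01]
 [ 3.000e-05  2.200e+01  6.172e-01 -1.602e-01]]
4fold 18.208714709426
```

View pics/fit_w2.png

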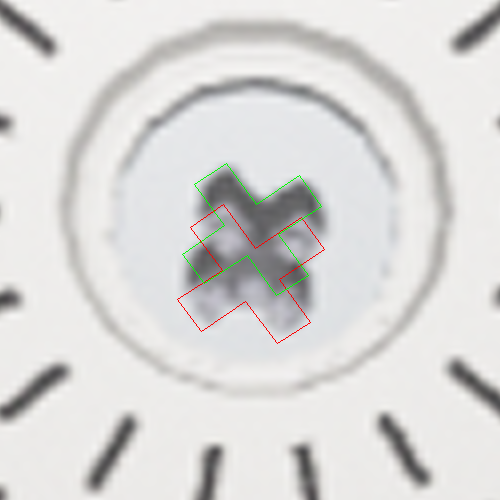

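Spindle: centre (0.6174,-0.159), angle about 22° mod 90, collar at z 0.088 and ribs to 0.106, which agrees with the text. The cone needs about -8°. Now to hover over the cone.

```bash
python3 -m jog '[{"x":60,"y":-250,"z":60,"ax":0,"ay":0,"az":0},{"x":60,"y":-250,"z":60,"ax":0,"ay":0,"az":0},{"x":60,"y":-250,"z":60,"ax":0,"ay":0,"az":0},{"x":60,"y":-250,"z":60,"ax":0,"ay":0,"az":0},{"x":60,"y":-250,"z":60,"ax":0,"ay":0,"az":0},{"x":60,"y":-250,"z":110,"ax":0,"ay":0,"az":0},{"x":60,"y":-250,"z":110,"ax":0,"ay":0,"az":0},{"x":60,"y":-250,"z":110,"ax":0,"ay":0,"az":0}]'
python3 - <<'E'
from h import *
from bench import arm
s=arm.read_state();print(s["t"],np.round(s["joint_pos"],3),np.round(s["tool_pos"],4),np.round(s["tool_rot"],4))
from scipy.spatial.transform import Rotation as R
M=R.from_quat(s["tool_rot"]).as_matrix()
f=grab("wrist","w3");C=cloud(f)
q=C[np.hypot(C[...,0]-.49,C[...,1]+.383)<.04];b=q[(q[:,2]>.012)&(q[:,2]<.046)]
from scipy.optimize import least_squares
r=least_squares(lambda p:np.hypot(b[:,0]-p[0],b[:,1]-p[1])-.025,[.49,-.382],loss="soft_l1",f_scale=.002);print(len(b),r.x.round(4),np.abs(r.fun).mean())
print("tool shift mm",(M.T@(np.array([*r.x,.045])-s["tool_pos"])*1e3).round(1))
E
```

```text
t: 4.55
tool_pos: [0.4897, -0.3862, 0.1717]
tool_rot: [0.114, 0.993, -0.0, 0.001]
ft_force: [0.5, -0.4, 0.8]
width: 0.999
4.55 [ 0.04   0.543  0.78   1.711 -0.429  1.065  2.303] [ 0.4897 -0.3862  0.1717] [ 1.140e-01  9.935e-01 -3.000e-04  7.000e-04]
423 [ 0.4898 -0.3835] 0.0001378680225095567
tool shift mm [  0.7   2.7 126.7]
```

View pics/w3.png

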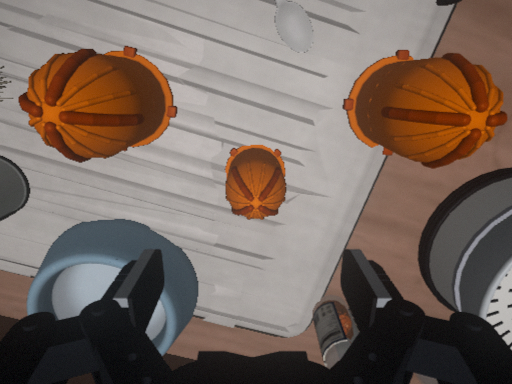

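The small cone is centred between the fingers, with lugs at about (235,151) and (280,151). The shift needed is about (0.5, 2.7, 126.7) mm, so I'll descend.

```bash
python3 - <<'E'
from h import *
f=load("w3");c=np.array([.4898,-.3835])
for u,v in((235.5,151),(280,150.5)):
    p=ray(f,u,v,.004);d=p[:2]-c;print(np.hypot(*d),np.degrees(np.arctan2(d[1],d[0]))%90)
zoom(f,256,180,45,"w3z")
E
python3 -m jog '[{"x":0.5,"y":3,"z":60,"ax":0,"ay":0,"az":0},{"x":0.5,"y":3,"z":100,"ax":0,"ay":0,"az":0},{"x":0.5,"y":3,"z":115,"ax":0,"ay":0,"az":0},{"x":0.5,"y":3,"z":126,"ax":0,"ay":0,"az":0},{"x":0.5,"y":3,"z":126,"ax":0,"ay":0,"az":0},{"x":0.5,"y":3,"z":126,"ax":0,"ay":0,"az":0}]'
```

```text
0.027921084709681784 25.67525995890938
0.032429717255553825 30.162447543456253
t: 5.35
tool_pos: [0.4903, -0.3838, 0.0458]
tool_rot: [0.114, 0.993, -0.001, 0.001]
ft_force: [-0.3, -0.5, 0.2]
width: 1.002
```

View pics/w3z.png

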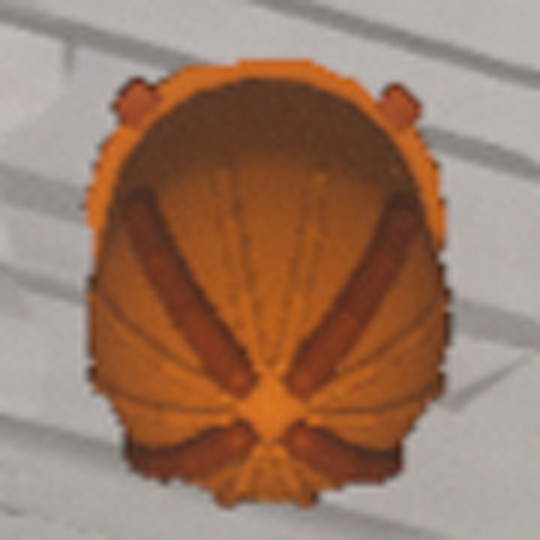

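```bash
python3 - <<'E'
from h import *
f=load("w3");c=np.array([.4898,-.3835])
for u,v in((233.5,152.2),(278,152.8)):
    p=ray(f,u,v,.004);d=p[:2]-c;print(np.hypot(*d),np.degrees(np.arctan2(d[1],d[0]))%90)
E
python3 -m jog '[{"x":0,"y":0,"z":0,"ax":0,"ay":0,"az":0},{"x":0,"y":0,"z":0,"ax":0,"ay":0,"az":0},{"x":0,"y":0,"z":0,"ax":0,"ay":0,"az":0},{"x":0,"y":0,"z":0,"ax":0,"ay":0,"az":0},{"x":0,"y":0,"z":0,"ax":0,"ay":0,"az":0},{"x":0,"y":0,"z":0,"ax":0,"ay":0,"az":0},{"x":0,"y":0,"z":0,"ax":0,"ay":0,"az":0},{"x":0,"y":0,"z":0,"ax":0,"ay":0,"az":0}]' 1
```

```text
0.028295256334004516 30.064014101214212
0.02964576624897686 29.485608730549686
t: 6.35
tool_pos: [0.4899, -0.3834, 0.0453]
tool_rot: [0.114, 0.993, -0.0, 0.001]
ft_force: [-1.6, 1.0, 7.1]
width: 0.57
```

```bash
python3 -m jog '[{"x":0,"y":0,"z":-30,"ax":0,"ay":0,"az":0},{"x":0,"y":0,"z":-80,"ax":0,"ay":0,"az":0},{"x":0,"y":0,"z":-120,"ax":0,"ay":0,"az":0},{"x":0,"y":0,"z":-155,"ax":0,"ay":0,"az":0},{"x":0,"y":0,"z":-155,"ax":0,"ay":0,"az":0},{"x":-73,"y":247,"z":-155,"ax":0,"ay":0,"az":0.136},{"x":-73,"y":247,"z":-155,"ax":0,"ay":0,"az":0.136},{"x":-73,"y":247,"z":-155,"ax":0,"ay":0,"az":0.136},{"x":-73,"y":247,"z":-155,"ax":0,"ay":0,"az":0.136},{"x":-73,"y":247,"z":-155,"ax":0,"ay":0,"az":0.136},{"x":-73,"y":247,"z":-155,"ax":0,"ay":0,"az":0.136},{"x":-73,"y":247,"z":-155,"ax":0,"ay":0,"az":0.136},{"x":-73,"y":247,"z":-155,"ax":0,"ay":0,"az":0.136}]'
python3 - <<'E'
from h import *
from bench import arm
s=arm.read_state();print(s["t"],np.round(s["joint_pos"],3),np.round(s["tool_pos"],4),np.round(s["tool_rot"],4),np.round(s["ft_force"],1))
f=grab("wrist","w4");grab("side","s4");f2=load("s4");p=np.int32(proj(f2,[.617,-.159,.15]));zoom(f2,p[0],p[1],45,"s4z")
E
```

```text
t: 7.98
tool_pos: [0.6155, -0.161, 0.1993]
tool_rot: [0.183, 0.983, -0.0, -0.0]
ft_force: [-0.2, -0.2, -0.7]
width: 0.573
7.975 [-0.384  0.547  0.817  1.652 -0.432  1.133  1.75 ] [ 0.6155 -0.161   0.1993] [ 1.831e-01  9.831e-01 -2.000e-04 -1.000e-04] [-0.2 -0.2 -0.7]
```

View pics/w4.png

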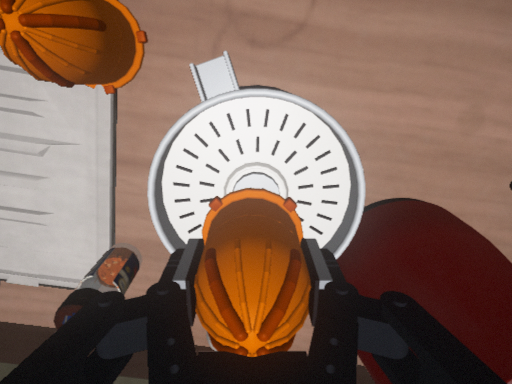

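View pics/s4z.png

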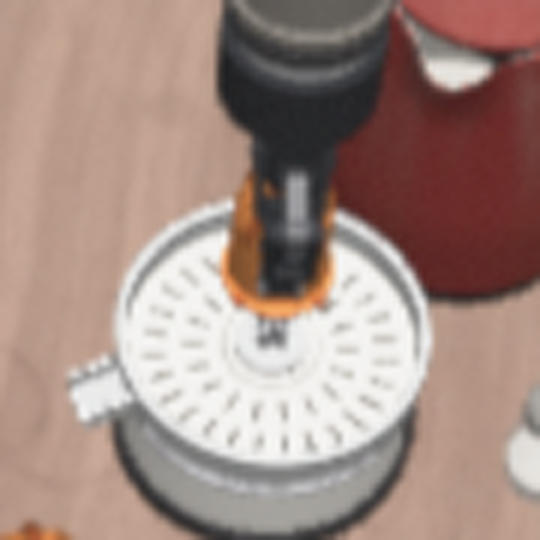

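The cone is held upright between the pads, with lugs at about (216,205) and (291,205), and the spindle hidden behind it. I'll measure the cone in the hand.

```bash
cat > inhand.py <<'E'
from h import *
import sys
from bench import arm
from scipy.optimize import least_squares
from scipy.spatial.transform import Rotation as R
n,lugs=sys.argv[1],eval(sys.argv[2])
s=arm.read_state();T=s["tool_pos"];M=R.from_quat(s["tool_rot"]).as_matrix();f=load(n);C=cloud(f)
hsv=cv2.cvtColor(f["image"],cv2.COLOR_RGB2HSV);org=(hsv[...,0]<18)&(hsv[...,1]>180)
zf=T[2]-.0453
q=C[org&(np.hypot(C[...,0]-T[0],C[...,1]-T[1])<.04)]
b=q[(q[:,2]>zf+.012)&(q[:,2]<zf+.046)]
r=least_squares(lambda p:np.hypot(b[:,0]-p[0]-p[2]*(b[:,2]-zf),b[:,1]-p[1]-p[3]*(b[:,2]-zf))-.025,[*T[:2],0,0],loss="soft_l1",f_scale=.002)
print("t",s["t"],"tool",T.round(4),"foot fit",len(b),r.x.round(4),np.abs(r.fun).mean())
r2=least_squares(lambda p:np.hypot(b[:,0]-p[0],b[:,1]-p[1])-.025,[*T[:2]],loss="soft_l1",f_scale=.002);c=r2.x;print("upright fit",c.round(4),"top",q[:,2].max(),"bottom",np.percentile(q[:,2],1),"zf",zf)
for u,v in lugs:
    p=ray(f,u,v,zf+.004);d=p[:2]-c;print("lug",np.hypot(*d),np.degrees(np.arctan2(d[1],d[0]))%90)
S=np.array([.6174,-.159]);d=M.T@np.array([*(S-c),0]);print("needed tool shift mm (fit)",d.round(4)*1e3,"(TCP based)",(M.T@np.array([*(S-T[:2]),0])*1e3).round(1))
E
python3 inhand.py w4 '[(215.5,205),(291,205)]'
```

```text
t 8.075 tool [ 0.6159 -0.1602  0.1994] foot fit 759 [ 6.155e-01 -1.608e-01 -4.000e-04 -8.000e-04] 0.00021500012911007565
upright fit [ 0.6155 -0.1608] top 0.25636591101599715 bottom 0.15730560177985015 zf 0.1540944501399418
lug 0.028365642268536207 22.787185748242592
lug 0.029608563449891576 22.538501662852738
needed tool shift mm (fit) [-1.1  2.4  0. ] (TCP based) [-0.9  1.7  0. ]
```

```bash
python3 -m jog '[{"x":0,"y":0,"z":20,"ax":0,"ay":0,"az":0},{"x":0,"y":0,"z":33,"ax":0,"ay":0,"az":0},{"x":0,"y":0,"z":33,"ax":0,"ay":0,"az":0},{"x":0,"y":0,"z":33,"ax":0,"ay":0,"az":0},{"x":0,"y":0,"z":33,"ax":0,"ay":0,"az":0}]'
python3 -c "
from h import *
grab('wrist','w5');grab('side','s5');f=load('s5');p=np.int32(proj(f,[.617,-.159,.12]));zoom(f,p[0],p[1],35,'s5z')"; python3 inhand.py w5 '[]'
```

```text
t: 8.7
tool_pos: [0.6169, -0.1591, 0.1668]
tool_rot: [0.181, 0.983, -0.0, 0.001]
ft_force: [0.7, 0.2, -0.6]
width: 0.563
t 8.8 tool [ 0.6168 -0.159   0.1668] foot fit 704 [ 6.169e-01 -1.589e-01 -2.000e-04 -2.600e-03] 0.00022378382900950037
upright fit [ 0.6169 -0.159 ] top 0.22493088376391734 bottom 0.12473957759531709 zf 0.12147776754659181
needed tool shift mm (fit) [-0.5  0.1  0. ] (TCP based) [-0.5  0.2  0. ]
```

View pics/w5.png

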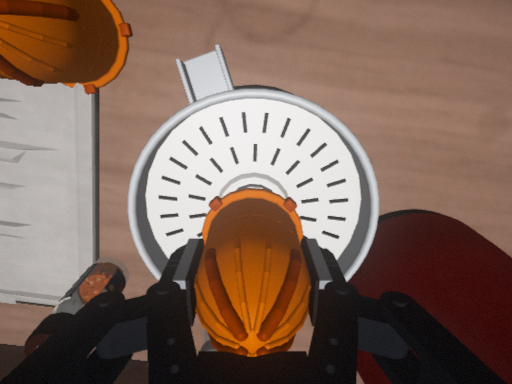

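View pics/s5z.png

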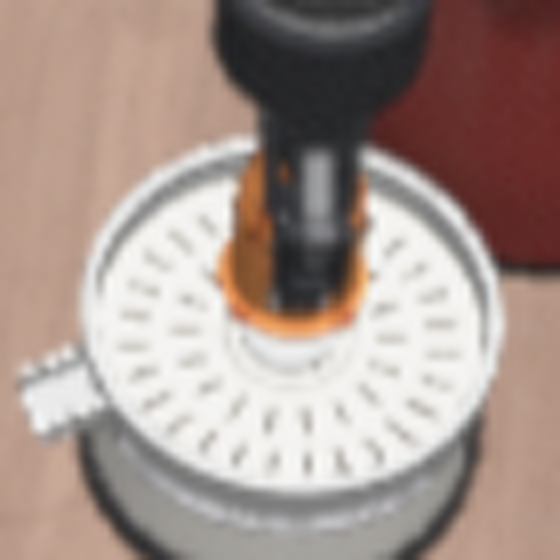

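The cone is aligned over the spindle to within about 0.5 mm. I'll lower it gently and stop at a TCP z of about 0.146, where it would already be below the rib tops if meshed.

```bash
python3 -m jog '[{"x":-0.5,"y":0,"z":8,"ax":0,"ay":0,"az":0},{"x":-0.5,"y":0,"z":12,"ax":0,"ay":0,"az":0},{"x":-0.5,"y":0,"z":16,"ax":0,"ay":0,"az":0},{"x":-0.5,"y":0,"z":19,"ax":0,"ay":0,"az":0},{"x":-0.5,"y":0,"z":21,"ax":0,"ay":0,"az":0},{"x":-0.5,"y":0,"z":21,"ax":0,"ay":0,"az":0}]'
```

```text
t: 9.55
tool_pos: [0.617, -0.159, 0.1452]
tool_rot: [0.181, 0.983, 0.0, -0.0]
ft_force: [-0.6, 0.0, -0.7]
width: 0.569
```

No force with the foot about 6 mm below the rib tops, so it is meshing. I'll continue down and watch the force.

```bash
python3 -m jog '[{"x":0,"y":0,"z":3,"ax":0,"ay":0,"az":0},{"x":0,"y":0,"z":6,"ax":0,"ay":0,"az":0},{"x":0,"y":0,"z":9,"ax":0,"ay":0,"az":0},{"x":0,"y":0,"z":11,"ax":0,"ay":0,"az":0},{"x":0,"y":0,"z":12,"ax":0,"ay":0,"az":0},{"x":0,"y":0,"z":12,"ax":0,"ay":0,"az":0},{"x":0,"y":0,"z":12,"ax":0,"ay":0,"az":0}]'
python3 -m jog '[{"x":0,"y":0,"z":1,"ax":0,"ay":0,"az":0},{"x":0,"y":0,"z":2,"ax":0,"ay":0,"az":0},{"x":0,"y":0,"z":2,"ax":0,"ay":0,"az":0},{"x":0,"y":0,"z":2,"ax":0,"ay":0,"az":0}]'
```

```text
t: 10.42
tool_pos: [0.6171, -0.1591, 0.1334]
tool_rot: [0.181, 0.983, 0.0, 0.0]
ft_force: [-0.0, 0.0, -0.9]
width: 0.567
t: 10.92
tool_pos: [0.6172, -0.1591, 0.1316]
tool_rot: [0.181, 0.983, 0.0, 0.0]
ft_force: [-0.5, -0.1, 2.9]
width: 0.569
```

Contact comes at about the expected height (2.9 N), so the cone is on the collar. Now to push through the 4 mm of travel and a bit beyond.

```bash
python3 -m jog '[{"x":0,"y":0,"z":1,"ax":0,"ay":0,"az":0},{"x":0,"y":0,"z":2,"ax":0,"ay":0,"az":0},{"x":0,"y":0,"z":3,"ax":0,"ay":0,"az":0},{"x":0,"y":0,"z":3,"ax":0,"ay":0,"az":0},{"x":0,"y":0,"z":3,"ax":0,"ay":0,"az":0}]'
python3 -m jog '[{"x":0,"y":0,"z":1,"ax":0,"ay":0,"az":0},{"x":0,"y":0,"z":2,"ax":0,"ay":0,"az":0},{"x":0,"y":0,"z":2,"ax":0,"ay":0,"az":0},{"x":0,"y":0,"z":2,"ax":0,"ay":0,"az":0}]'
```

```text
t: 11.55
tool_pos: [0.6172, -0.1592, 0.1288]
tool_rot: [0.181, 0.983, 0.0, 0.0]
ft_force: [-1.8, 2.0, 6.8]
width: 0.569
t: 12.05
tool_pos: [0.6173, -0.1593, 0.1286]
tool_rot: [0.181, 0.983, 0.001, 0.0]
ft_force: [-4.1, 2.5, 15.5]
width: 0.568
```

The push has hit the stop: 15.5 N, with TCP z steady at 0.1286. Final visual check before handing in.

```bash
python3 -m jog '[{"x":0,"y":0,"z":0,"ax":0,"ay":0,"az":0},{"x":0,"y":0,"z":0,"ax":0,"ay":0,"az":0},{"x":0,"y":0,"z":0,"ax":0,"ay":0,"az":0}]'
python3 -c "
from h import *
grab('wrist','w6');grab('top','t6');grab('side','s6');f=load('s6');p=np.int32(proj(f,[.617,-.159,.12]));zoom(f,p[0],p[1],35,'s6z')"; python3 inhand.py w6 '[]'
```

```text
t: 12.42
tool_pos: [0.6173, -0.1593, 0.1286]
tool_rot: [0.181, 0.983, 0.001, 0.0]
ft_force: [-4.8, 3.6, 16.1]
width: 0.572
t 12.575 tool [ 0.6173 -0.1592  0.1286] foot fit 583 [ 0.6175 -0.1589 -0.0044 -0.0058] 0.00022534535738861347
upright fit [ 0.6173 -0.1591] top 0.18602475056239123 bottom 0.08677708306340125 zf 0.08328057399652666
needed tool shift mm (fit) [-0.1  0.2  0. ] (TCP based) [0.  0.3 0. ]
```

View pics/w6.png

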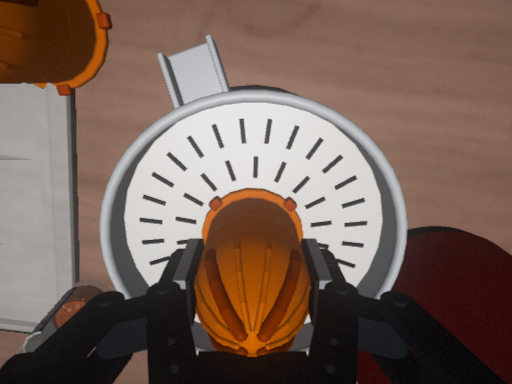

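View pics/s6z.png

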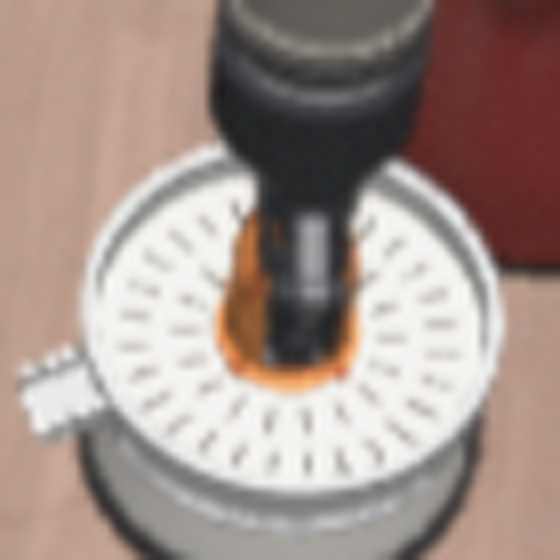

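The cone is down to strainer level with its foot at about z 0.083–0.084, which is 0.088 minus the 4 mm of travel. It is upright and centred, so I'm handing in.

```bash
python3 -c "
from bench import arm
print(arm.sign_off())
s=arm.read_state();print(s['t'],s['tool_pos'],s['ft_force'])"
```

```text
the job is handed in; nothing more can be done
None
the job is handed in; nothing more can be done
```

The cone is back on the larger press, meshed and home on the collar, and the spindle is pushed fully down. I handed the job in at about 12.6 s with the gripper still holding the cone. No verdict came back.

I picked up the smallest cone, turned it about 8° clockwise to match the spindle splines, and lowered it. It met no resistance until the collar, so it meshed on the first try.

**Last checks before handing in:**
- **Travel:** the tool sank about 4 mm from first contact to a hard stop. The cone's foot was at about z = 0.083–0.084, against the collar's resting 0.088. I worked out the travel from the tool height; I had no direct reading of the switch.
- **Push:** about 16 N, steady, well over the 6 N needed.
- **Fit:** sideways error about 0.3 mm and tilt about 0.007 rad, both from the wrist camera.
- **Other things on the worktop:** the route stayed clear of them and no contact forces showed. I did not measure their positions again at the end.

The first move command was refused as invalid because each row needs all six values. The arm did not move, and I re-sent it complete. The fixed cameras and the wrist camera disagreed by up to about 2 mm on where the cone stood, so I used the wrist camera for both the cone and the spindle.

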